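# Switch the ball feeder to the other chute and let the balls run

### The job

The seesaw gate of the ball feeder is tipped towards one of its two side chutes. Without grasping anything, use a fingertip to rock the gate over its pivot so that it tips the other way, then push the upright stop plate aside so that all three balls run down that other chute into its dish. Push gently, do not touch or lift the balls, and leave the dishes and everything else on the bench where they are.

Things in the scene. Friction and masses are not known exactly. Their poses are not given: they have to be found in the camera images.
- feeder: screwed-down ball feeder, plywood base 230x300x12 mm, aluminium chutes. Origin: table level; +x up the feed chute (away from robot), +y its left. Feed chute: along x at y=0, falls 8 deg to -x, wall tops 150 mm up at x=0, 168 at rear end x=105. Balls drop off its lip (x=-46) onto the gate's middle (x=-70). Side chutes from y=+/-75 lead to the dishes at y=+/-196. All under 200 mm tall
- gate (a joint): seesaw gate, a trough 36x176 mm tilting about feeder x (pivot at x=-70, y=0, 95 mm up), rad. Rests at +0.22 or -0.22 (either may be the start); top-heavy, so past 0 it falls over to the other end by itself. +0.22: handle leans to feeder's right (-y), balls run to the right dish; -0.22: leans left (+y), left dish. Under 1 N sideways at the knob rocks it
- gate_knob (a point): centre of the knob on the gate's upright handle: steel cylinder 24 mm across, 26 tall, on an 8 mm stem; at feeder x=-92, 78 mm above the pivot (171 mm above table), 17 mm off the middle when leaning. Free space either side of it in y. The trough's wall just behind the stem reaches 33 mm above the pivot in the middle, 20 more at the raised end
- stop (a joint): stop plate across the feed chute, holding back the balls: 0 = closed (start); slides straight to the feeder's left (+y) only, to 0.040 m = fully open; balls pass from about 0.025 m. Friction 1 N, stays where it is left
- stop_top (a point): middle of the top edge of the stop plate: upright aluminium plate 4 mm thick (x), 26 mm wide (y), at feeder x=0, y=0 when closed, with a 16 mm lip bent towards +x along its top; top edge 197 mm above table, 47 mm proud of the chute walls. Push it on its narrow right (-y) edge
- ball0_center (a point): centre of a loose steel bearing ball, 20 mm across, 33 g, number 1 of three in line in the feed chute behind the stop plate; its top is 150 mm above the table at most at the start
- ball1_center (a point): centre of a loose steel bearing ball, 20 mm across, 33 g, number 2 of three in line in the feed chute behind the stop plate; its top is 153 mm above the table at most at the start
- ball2_center (a point): centre of a loose steel bearing ball, 20 mm across, 33 g, number 3 of three in line in the feed chute behind the stop plate; its top is 156 mm above the table at most at the start
- dish_left: loose round steel dish, 112 mm across the rim, 50 mm deep, wall 4 mm, standing on the table under the left side chute of the feeder (+y side). Origin: centre of its underside
- dish_right: loose round steel dish, 112 mm across the rim, 50 mm deep, wall 4 mm, standing on the table under the right side chute of the feeder (-y side). Origin: centre of its underside
- jar: closed glass jar with steel cap, 60 mm across, 85 mm tall, beside the feed chute on the left; bystander. Origin: centre of its underside (tools: on the table under it)
- tape: black tape roll 90 mm across, 24 mm tall, lying beside the feed chute on the right; bystander. Origin: centre of its underside (tools: on the table under it)
- screwdriver: screwdriver 190 mm long with orange handle, lying in front of the feeder; bystander. Origin: centre of its underside (tools: on the table under it)
- wrench: steel wrench 160 mm long, lying in front of the feeder; bystander. Origin: centre of its underside (tools: on the table under it)
- mug: white mug 76 mm across, 90 mm tall, to the left of the feeder; bystander. Origin: centre of its underside (tools: on the table under it)
- bitbox: clear divided box 90 x 100 x 40 mm, to the right of the feeder; bystander. Origin: centre of its underside (tools: on the table under it)
Things that resemble listed ones, but are neither listed nor needed, are in the scene too. What is shaped like the dish_right but green is not meant. What is shaped like the dish_left but pink is not meant.

How it is judged (in metres and radians):
On the way, in this order (a step that is already met when the one before it is completed fails the run):
1. the gate rests tipped to the other side, the stop plate still closed (distance of gate_knob from where it was at the start of the episode above 0.028 m and (value of joint gate above 0.19 rad or value of joint gate below -0.19 rad) and value of joint stop below 0.008 m), for 0.2 s.
2. the stop plate is pushed aside (value of joint stop above 0.015 m), for 0.1 s.
At the end, for the whole second after the job is handed in: The gate rests tipped to the side opposite to its start (joint beyond 0.19 rad), and all three balls lie in the dish on that side (centres within 52 mm of its axis, below 60 mm) (distance of gate_knob from where it was at the start of the episode above 0.028 m and (value of joint gate above 0.19 rad or value of joint gate below -0.19 rad) and ((value of joint gate above 0.19 rad and horizontal distance between each of ball0_center, ball1_center, ball2_center and dish_right below 0.052 m and height (world z) of each of ball0_center, ball1_center, ball2_center below 0.06 m) or (value of joint gate below -0.19 rad and horizontal distance between each of ball0_center, ball1_center, ball2_center and dish_left below 0.052 m and height (world z) of each of ball0_center, ball1_center, ball2_center below 0.06 m))); the robot touches nothing.
It fails at once if the gate's knob or the stop plate is taken between the fingers instead of pushed ((horizontal distance between the grasp point and gate_knob below 0.012 m or horizontal distance between the grasp point and stop_top below 0.012 m) and contact force between the fingers and feeder above 1 N).
It fails at once if the robot touches a ball (contact force between any of the fingers, the arm and ball0 above 0.3 N or contact force between any of the fingers, the arm and ball1 above 0.3 N or contact force between any of the fingers, the arm and ball2 above 0.3 N).
It fails at once if a ball is lifted out of the feeder or falls outside the dishes (height (world z) of any of ball0_center, ball1_center, ball2_center above 0.175 m or (height (world z) of ball0_center below 0.05 m and horizontal distance between ball0_center and dish_left above 0.056 m and horizontal distance between ball0_center and dish_right above 0.056 m) or (height (world z) of ball1_center below 0.05 m and horizontal distance between ball1_center and dish_left above 0.056 m and horizontal distance between ball1_center and dish_right above 0.056 m) or (height (world z) of ball2_center below 0.05 m and horizontal distance between ball2_center and dish_left above 0.056 m and horizontal distance between ball2_center and dish_right above 0.056 m)).
It fails at once if the feeder is pushed roughly (over 25 N) (contact force between any of the fingers, the arm and feeder above 25 N).
It fails at once if a dish or another thing on the bench is lifted or moved by more than 15 mm, or a dish tipped (distance of any of dish_left, dish_right, jar, tape, screwdriver, wrench, mug, bitbox from where it was at the start of the episode above 0.015 m or angle between any of dish_left, dish_right's own z axis and vertical above 0.2 rad).
It also fails if it takes over 40 s, if anything falls off the work surface, if the arm or the gripper's body presses on something with over 40 N, if the wrist force passes 120 N, or if a joint passes its speed limit or range.

### The arm

A 6-joint arm with a two-finger parallel gripper is mounted at the origin on the work surface. World frame = base frame: x ahead of the robot, y to its left, z up, the work surface at z = 0. Lengths are in m, angles in degrees, forces in N, time in s.
With the tool pointing down it reaches from about 0.3 to 1 m from the base axis. Payload 5.1 kg.
Tool frame: the origin (TCP) lies on the front face of the gripper's body, between the roots of the fingers; the fingertips stand 78 mm ahead of it and the grasp point (between the pads) lies 59 mm ahead of it; z points along the fingers, y is the line along which they close (so a half turn about z gives the same grasp; the last joint's range is limited). The gripper opens to 95 mm and grips with 3 to 60 N. Pads are 20 mm wide; open, the fingers measure 119 mm over their backs; the gripper's body (75 mm by 180 mm) begins 59 mm behind the grasp point.
Start: joints at [-71.425, 7.093, 94.555, -0, 78.352, -4.733], TCP at [0.257, -0.597, 0.292] pointing down, gripper open.
Joint ranges: [-149.61, 149.61], [-58.7, 133.49], [1.44, 155.28], [-77.14, 257.14], [18.33, 153.61], [-166.67, 166.67]. Speed limits (degrees/s): [147.25, 147.25, 180, 180, 180, 180].

### API

Orientations are given as a 3x3 rotation matrix whose columns are the frame's x, y, z axes.
In Python, from station import bot gives the robot as it stands.
- The arm moves only by the shell command python3 -m pendant 'ROWS' [OPENING] [FORCE]. ROWS is a JSON list of rows, 1 to 5 of them, each written [[dx, dy, dz], [rx, ry, rz]]: dx, dy, dz in units of 50 mm, then a rotation vector rx, ry, rz in units of 10 degrees; each row is the pose to reach, as a shift and turn from the pose commanded when the command began, along the tool's axes at that moment; what a row does not reach only later rows make up. A row lasts 1/12 s, in which the tool goes at most 0.0417 m and 7.16 degrees, less where a joint would pass 70% of its speed; a pose out of reach is approached as far as the arm can. OPENING is the finger opening in m, set as the command begins (- or left out keeps the last). The fingers move at their own pace and stop on an object; FORCE is the grip in N (left out, the last holds). Time passes only in rows, so rows that do not move let the fingers close. It prints the time, the measured TCP pose, the force, the opening and the grip force at its end. Input that does not fit is refused with a message, and nothing moves.
- bot.get_obs(): the state, without advancing time (a new reading comes with each control period).
- bot.capture(name): name is "side" or "top"; returns (picture, depth): 384x512x3 uint8, red, green, blue; 384x512 float32, m along the optical axis (not along the pixel's ray), 0 where there is no reading.
- bot.camera_info(name): a dict with "vertical_fov" (degrees; the focal length in pixels is half the picture's height over the tangent of half this angle, whatever the lens; pixels are square), "cx", "cy" (the principal point, pixels), "R" (3x3) and "t" (3): a world point X has camera coordinates R X + t. Camera axes: x right, y down, z forward; pixel columns grow to the right and rows downward; lengths in m; the calibration is good to about 2 mm. A picture is of the moment at which its call begins. camera_info takes no time and is no camera call.
- bot.hand_in(): hands the job in; it is judged then, once.
The state is a dict: "time_s": time; "joint_pos": joint angles; "dq": joint speeds; "effort": joint torques, N m; "eef_pos": TCP position; "eef_rot": TCP orientation; "wrist_force": force on the tool from outside, world axes, zero at the start; "wrist_torque": the same for the moment, N m; "opening": finger opening in m; "grip_force": force on a finger pad.
Only numpy, scipy, OpenCV 4.12 (cv2) and the standard library are available. Lean on these libraries where they do the work, as an engineer would, in place of code of your own. Each camera call takes 0.05 s, during which the arm holds its last target. There are 200 camera calls.

## Working session

There is one attempt and no reset: what is moved stays moved. The work goes in short steps, Python scripts to look and compute and a shell command to move; the robot and the scene stay as the last step left them, time stands still between calls to the robot, and variables do not carry over. Pictures are saved under pics/ and viewed, at most 10 in all, crops included, and the job is handed in when it is done.

```bash
mkdir -p pics; ls
cat > h.py <<'E'
import numpy as np,cv2
from station import bot
def cam(n):
    c=bot.camera_info(n); f=192/np.tan(np.radians(c["vertical_fov"]/2)); return f,c["cx"],c["cy"],np.array(c["R"]),np.array(c["t"])
def pts(n,d):
    f,cx,cy,R,t=cam(n); v,u=np.mgrid[:384,:512]
    P=np.stack([(u-cx)/f*d,(v-cy)/f*d,d],-1); return (P-t)@R
def proj(n,X):
    f,cx,cy,R,t=cam(n); p=R@np.array(X)+t; return f*p[0]/p[2]+cx,f*p[1]/p[2]+cy
E
python3 - <<'E'
from h import *
for n in("top","side"):
    i,d=bot.capture(n); np.savez(n+"0.npz",i=i,d=d)
    cv2.imwrite(f"pics/{n}0.png",cv2.resize(i[...,::-1],(800,600)))
    c=bot.camera_info(n); R=np.array(c["R"]);print(n,c["vertical_fov"],c["cx"],c["cy"],-R.T@c["t"],R[2],c.keys(),(d>0).mean())
o=bot.get_obs();print(o["time_s"],o["eef_pos"],o["eef_rot"],o["opening"])
E
```

```text
pics
top 54.94400396445904 254.4023524229974 186.37009266478378 [0.46659438 0.01271879 1.12598638] [ 0.07870818 -0.01961136 -0.99670478] dict_keys(['vertical_fov', 'cx', 'cy', 'R', 't']) 0.9961496988932291
side 52.0014281816745 253.0925390232741 196.8405138770981 [0.42090417 0.74792473 0.84624341] [ 0.12014749 -0.71617673 -0.68749944] dict_keys(['vertical_fov', 'cx', 'cy', 'R', 't']) 0.9961700439453125
0.1 [ 0.25702935 -0.59654371  0.29110814] [[ 9.18391530e-01  3.95672380e-01 -6.03701784e-04]
 [ 3.95672810e-01 -9.18389796e-01  1.79143181e-03]
 [ 1.54386528e-04 -1.88410418e-03 -9.99998213e-01]] 0.09495472751066351
```

View pics/top0.png

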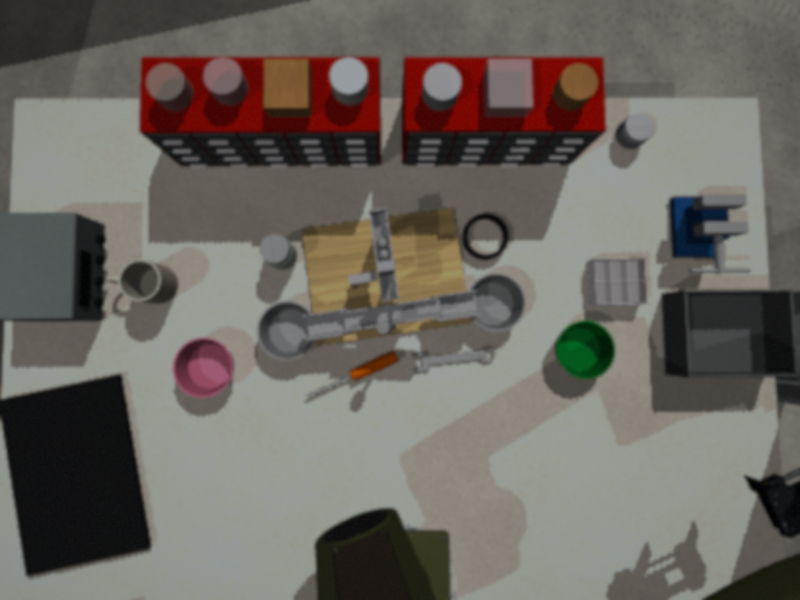

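View pics/side0.png

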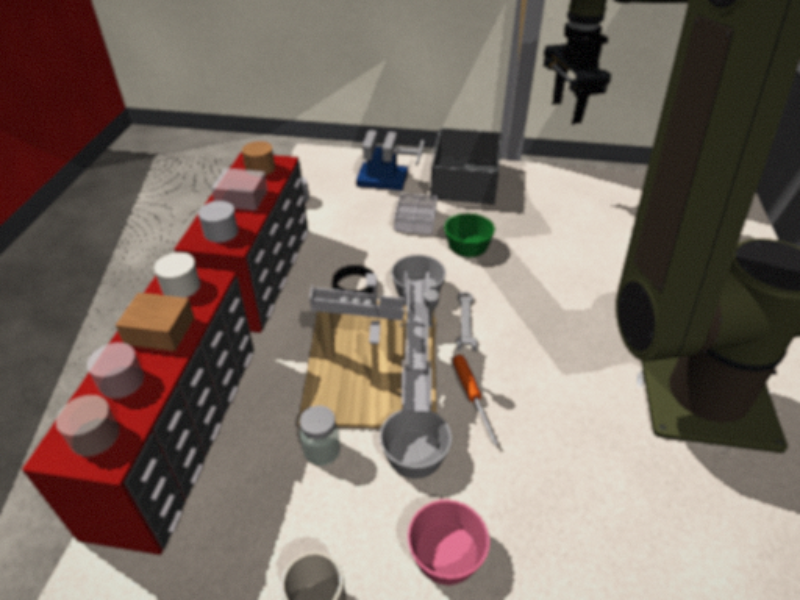

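The top view shows the feeder at about (385,280), with the grey dishes at (287,330) on the left and (497,302) on the right. The pink and green bowls, at (204,368) and (585,350), are decoys. In the side view the knob is near (430,288). Next I measure the tall points and the dishes, and enlarge the middle.

Run:
```python
from h import *
from scipy import ndimage as nd
for n in("top","side"):
    z=np.load(n+"0.npz"); d=z["d"];P=pts(n,d); X,Y,Z=P[...,0],P[...,1],P[...,2]
    reg=(X>.3)&(X<.75)&(Y>-.3)&(Y<.3)&(Z<.25)
    print(n,"table",np.median(Z[(X>.3)&(X<.45)&(Y>-.1)&(Y<.1)&(Z<.05)]))
    for lo,hi in((.155,.175),(.175,.25),):
        l,k=nd.label(reg&(Z>lo)&(Z<hi),np.ones((3,3)))
        for j in range(1,k+1):
            m=l==j
            if m.sum()>5: 
                v,u=np.where(m);q=P[m];print(lo,m.sum(),"px",u.mean().round(1),v.mean().round(1),"mean",q.mean(0).round(4),"min",q.min(0).round(4),"max",q.max(0).round(4))
    # dish rims
    l,k=nd.label(reg&(Z>.035)&(Z<.06),np.ones((3,3)))
    for j in range(1,k+1):
        m=l==j
        if m.sum()>60:
            q=P[m];print("rimz",m.sum(),q.mean(0).round(3),q.min(0).round(3),q.max(0).round(3))
a=np.load("top0.npz")["i"][125:225,155:345]; b=np.load("side0.npz")["i"][160:300,180:320]
A=cv2.resize(a,(790,416),interpolation=cv2.INTER_CUBIC)
cv2.imwrite("pics/ctop.png",A[...,::-1]); cv2.imwrite("pics/cside.png",cv2.resize(b,(600,600),interpolation=cv2.INTER_CUBIC)[...,::-1])
```

```text
top table 0.0002434312349378938
0.155 79 px 242.7 142.6 mean [0.6591 0.0235 0.1618] min [0.6133 0.0045 0.155 ] max [0.6835 0.0411 0.1709]
0.155 7 px 244.3 155.4 mean [0.6256 0.0196 0.1569] min [0.6215 0.0151 0.1561] max [0.6295 0.0231 0.1586]
0.175 76 px 246.8 170.3 mean [0.5811 0.0133 0.1953] min [ 5.729e-01 -1.000e-04  1.763e-01] max [0.5917 0.0255 0.2009]
0.175 70 px 245.1 209.0 mean [0.4834 0.0185 0.1834] min [0.4732 0.0059 0.1762] max [0.4938 0.0289 0.1874]
rimz 69 [0.617 0.2   0.051] [0.599 0.186 0.035] [0.653 0.233 0.06 ]
rimz 260 [ 0.532 -0.208  0.046] [ 0.475 -0.248  0.035] [ 0.584 -0.145  0.054]
rimz 262 [0.48  0.213 0.046] [0.427 0.147 0.035] [0.534 0.252 0.055]
side table 0.0020955209293600442
0.155 197 px 211.9 189.6 mean [0.6504 0.0231 0.1603] min [5.968e-01 5.000e-04 1.551e-01] max [0.6843 0.0418 0.171 ]
0.155 14 px 240.6 189.8 mean [0.5761 0.0168 0.1644] min [0.5753 0.0079 0.1552] max [0.5769 0.026  0.173 ]
0.155 29 px 275.6 194.6 mean [0.4847 0.0242 0.1679] min [0.4742 0.0162 0.1603] max [0.4943 0.0281 0.1742]
0.175 66 px 238.2 179.7 mean [0.5818 0.0137 0.1951] min [ 0.5751 -0.0024  0.1759] max [0.5925 0.0272 0.2028]
0.175 70 px 276.1 189.0 mean [0.4846 0.0204 0.1835] min [0.4742 0.0075 0.176 ] max [0.4954 0.0292 0.188 ]
rimz 274 [ 0.534 -0.213  0.046] [ 0.477 -0.25   0.035] [ 0.586 -0.146  0.056]
rimz 491 [0.484 0.192 0.046] [0.429 0.143 0.035] [0.538 0.254 0.06 ]
rimz 178 [0.622 0.236 0.049] [0.601 0.202 0.035] [0.657 0.246 0.06 ]
```

View pics/ctop.png

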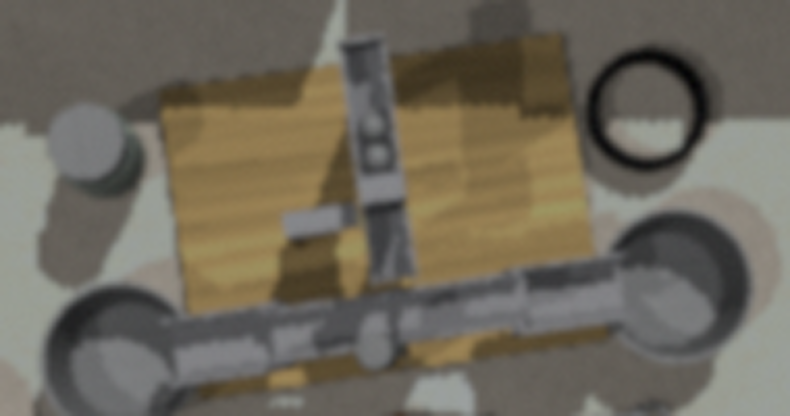

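View pics/cside.png

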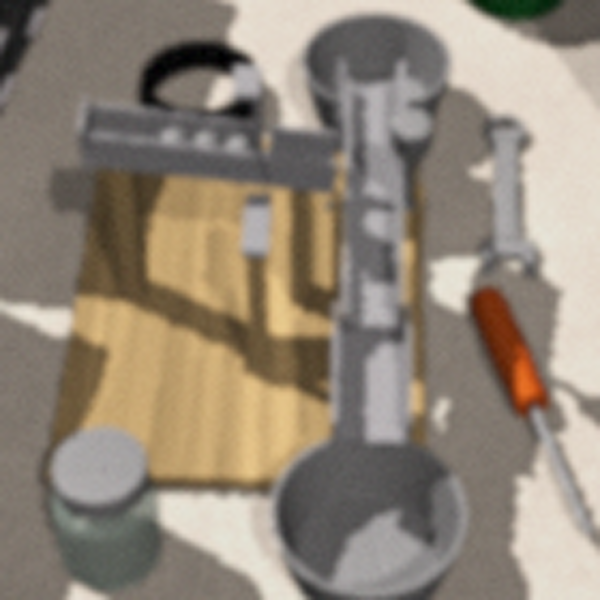

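Both views agree to about 2 mm. The knob is at about (0.484, 0.020, top 0.186) and the stop lip at (0.5815, 0.0135, top 0.198), both matching the stated heights. The dishes sit at (0.481, 0.20) and (0.531, −0.198), which gives a feeder yaw of about 7.3°.

The grey dishes are the ones meant: they stand under the side chutes, while pink and green are excluded and stand apart. In the feeder frame the knob is at y = +18 mm, so it leans left. I therefore push it to the right and use the right dish.

First I close the fingers, rise a little and turn 16° to line up with the feeder.

Units first: shifts go in units of 50 mm and turns go in units of 10 degrees. So -0.02 m is -0.4, -0.03 m is -0.6, 16 degrees is 1.6.

```bash
python3 -m pendant '[[[0, 0, -0.4], [0, 0, 0.55]], [[0, 0, -0.6], [0, 0, 1.1]], [[0, 0, -0.6], [0, 0, 1.6]], [[0, 0, -0.6], [0, 0, 1.6]], [[0, 0, -0.6], [0, 0, 1.6]]]' 0 10
cat >> h.py <<'E'
def fe(a=7.3):
    c,s=np.cos(np.radians(a)),np.sin(np.radians(a)); return np.array([[c,-s,0],[s,c,0],[0,0,1]])
O=np.array([.5755,.0128,0])
def show():
    o=bot.get_obs(); p=o["eef_pos"]; R=o["eef_rot"]
    print("t",o["time_s"],"tcp feeder",((p-O)@fe()).round(4),"toolx yaw",np.degrees(np.arctan2(R[1,0],R[0,0])).round(2),"op",round(o["opening"],4),"F",((np.array(o["wrist_force"]))@fe()).round(2))
E
python3 -c "
from h import *
show()
for k in((.484,.0198,.171),(.5815,.0135,.197),(.481,.2,0),(.5315,-.198,0)): print(((np.array(k)-O)@fe()).round(4))"
```

```text
time_s: 0.52
eef_pos: [0.257, -0.5967, 0.3216]
eef_rot: [[0.992, 0.129, -0.0], [0.129, -0.992, 0.001], [-0.0, -0.001, -1.0]]
wrist_force: [-0.1, -0.4, -0.7]
opening: 0.0673
grip_force: 0.0
t 0.5167 tcp feeder [-0.3933 -0.5641  0.3216] toolx yaw 7.44 op 0.0673 F [-0.1  -0.41 -0.72]
[-0.0899  0.0186  0.171 ]
[ 6.00e-03 -1.00e-04  1.97e-01]
[-0.0699  0.1977  0.    ]
[-0.0704 -0.2035  0.    ]
```

To row units: -0.175 m is -3.5, -0.14 m is -2.8.

```bash
python3 -m pendant '[[[0.34, -0.7, 0], [0, 0, 0]], [[0.68, -1.4, 0], [0, 0, 0]], [[1, -2.1, 0], [0, 0, 0]], [[1.34, -2.8, 0], [0, 0, 0]], [[1.68, -3.5, 0], [0, 0, 0]]]' | head -2
python3 -m pendant '[[[0.34, -0.7, 0], [0, 0, 0]], [[0.68, -1.4, 0], [0, 0, 0]], [[1, -2.1, 0], [0, 0, 0]], [[1.34, -2.8, 0], [0, 0, 0]], [[1.68, -3.5, 0], [0, 0, 0]]]' |head -2
python3 -m pendant '[[[0.34, -0.7, 0], [0, 0, 0]], [[0.68, -1.4, 0], [0, 0, 0]], [[1, -2.1, 0], [0, 0, 0]], [[1.34, -2.8, 0], [0, 0, 0]], [[1.68, -3.5, 0], [0, 0, 0]]]' |head -2
python3 -m pendant '[[[0.34, -0.7, 0], [0, 0, 0]], [[0.68, -1.4, 0], [0, 0, 0]], [[1, -2.14, 0], [0, 0, 0]], [[1, -2.14, 0], [0, 0, 0]]]' | head -2; python3 -c "
from h import *
show()"
```

```text
time_s: 0.93
eef_pos: [0.3181, -0.4107, 0.321]
time_s: 1.35
eef_pos: [0.379, -0.2264, 0.3213]
time_s: 1.77
eef_pos: [0.44, -0.0422, 0.3215]
time_s: 2.1
eef_pos: [0.4766, 0.0737, 0.3212]
t 2.1 tcp feeder [-0.0904  0.073   0.3212] toolx yaw 7.84 op 0.0008 F [ 0.34  0.19 -0.28]
```

```bash
python3 -m pendant '[[[0, 0, 0.6], [0, 0, 0]], [[0, 0, 1.2], [0, 0, 0]], [[0, 0, 1.56], [0, 0, 0]], [[0, 0, 1.56], [0, 0, 0]]]' | tail -4
python3 -m pendant '[[[0, 0.2, 0], [0, 0, 0]], [[0, 0.4, 0], [0, 0, 0]], [[0, 0.52, 0], [0, 0, 0]], [[0, 0.6, 0], [0, 0, 0]], [[0, 0.68, 0], [0, 0, 0]]]' | tail -4
python3 -m pendant '[[[0, 0.08, 0], [0, 0, 0]], [[0, 0.16, 0], [0, 0, 0]], [[0, 0.24, 0], [0, 0, 0]], [[0, 0.32, 0], [0, 0, 0]], [[0, 0.4, 0], [0, 0, 0]]]' | tail -4
python3 -c "
from h import *
show()
i,d=bot.capture('side');P=pts('side',d);Q=(P-O)@fe()
m=(abs(Q[...,0]+.09)<.013)&(Q[...,2]>.176)&(Q[...,2]<.19)&(abs(Q[...,1])<.06)
print(m.sum(),Q[m].mean(0),Q[m].min(0),Q[m].max(0))
cv2.imwrite('pics/s1.png',cv2.resize(i[100:300,150:400],(750,600))[...,::-1])"
```

```text
eef_rot: [[0.992, 0.129, -0.011], [0.129, -0.992, -0.001], [-0.011, -0.001, -1.0]]
wrist_force: [-0.7, 0.3, -0.4]
opening: 0.0006
grip_force: 0.0
eef_rot: [[0.992, 0.126, 0.003], [0.126, -0.992, 0.0], [0.003, 0.0, -1.0]]
wrist_force: [-0.1, 0.5, 0.5]
opening: 0.0006
grip_force: 0.2
eef_rot: [[0.992, 0.127, -0.0], [0.127, -0.992, -0.0], [-0.0, 0.0, -1.0]]
wrist_force: [0.7, -0.1, -0.8]
opening: 0.0003
grip_force: 0.0
t 3.2667 tcp feeder [-0.0914  0.0133  0.2441] toolx yaw 7.32 op 0.0003 F [ 0.71 -0.22 -0.82]
2 [-0.09053513  0.01852431  0.17636535] [-0.09179545  0.01838028  0.17627039] [-0.08927482  0.01866834  0.1764603 ]
```

View pics/s1.png

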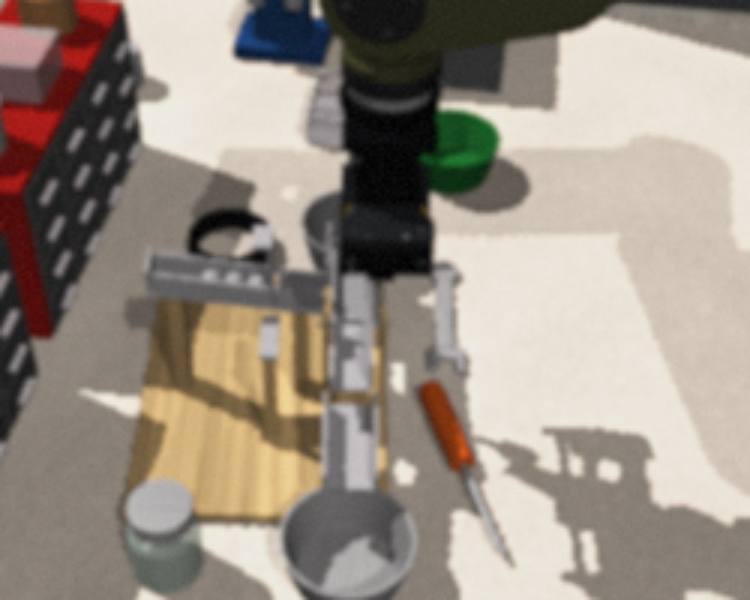

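The gripper covers the knob at about (385,260), but the left end of the trough now looks raised. I retreat upward and check.

```bash
python3 -m pendant '[[[0, -0.4, 0], [0, 0, 0]], [[0, -0.4, -0.8], [0, 0, 0]], [[0, -0.4, -1.56], [0, 0, 0]], [[-0.6, 0.4, -1.56], [0, 0, 0]], [[-1.2, 1, -1.56], [0, 0, 0]]]' | sed -n 4p
python3 -m pendant '[[[-0.4, 0.7, 0], [0, 0, 0]], [[-0.4, 1.5, 0], [0, 0, 0]], [[0, 2, 0], [0, 0, 0]], [[0, 2, 0], [0, 0, 0]]]' | sed -n 4p
python3 -c "
from h import *
show()
for n in('top','side'):
  i,d=bot.capture(n);P=pts(n,d);Q=(P-O)@fe()
  for nm,x in(('knob',-.09),('stop',.007)):
    m=(abs(Q[...,0]-x)<.014)&(Q[...,2]>.176)&(Q[...,2]<.205)&(abs(Q[...,1])<.06)
    print(n,nm,m.sum(),Q[m].mean(0),Q[m].min(0),Q[m].max(0))
cv2.imwrite('pics/s2.png',cv2.resize(i[100:300,150:400],(750,600))[...,::-1])"
```

```text
wrist_force: [-0.8, -1.8, -0.3]
wrist_force: [-1.4, 0.5, 0.1]
t 4.0667 tcp feeder [-0.1443 -0.1335  0.3219] toolx yaw 7.04 op 0.0005 F [-1.37  0.67  0.11]
top knob 67 [-0.09044594 -0.0189468   0.18317568] [-0.10120393 -0.02986459  0.17877088] [-0.07991679 -0.00774308  0.18753304]
top stop 75 [ 0.0057082  -0.00022212  0.19552172] [-0.00138194 -0.01304226  0.17779451] [0.01457482 0.01274147 0.20117558]
side knob 63 [-0.08886956 -0.01656311  0.1836536 ] [-0.09974885 -0.03225233  0.17608513] [-0.07889618 -0.00685313  0.18841835]
side stop 65 [0.00648414 0.00037523 0.19560374] [ 1.23999475e-04 -1.44495458e-02  1.76603653e-01] [0.01516513 0.01275048 0.20123477]
```

View pics/s2.png

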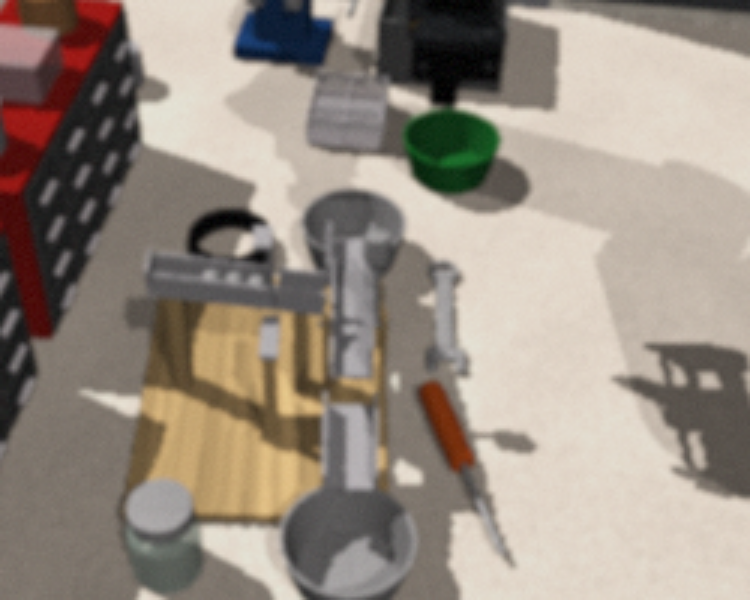

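By depth the knob now sits at y = −18 mm, so it moved 36 mm, and the stop is still closed at y = 0. Next I go to the right side of the stop plate.

To row units: 0.148 m is 2.96, 0.14 m is 2.8.

```bash
python3 -m pendant '[[[0.7, -0.4, 0], [0, 0, 0]], [[1.4, -0.78, 0], [0, 0, 0]], [[2.1, -1.16, 0], [0, 0, 0]], [[2.8, -1.56, 0], [0, 0, 0]], [[2.96, -1.56, 0], [0, 0, 0]]]' | sed -n 4p
python3 -m pendant '[[[0, 0, 0], [0, 0, 0]], [[0, 0, 0], [0, 0, 0]]]' | sed -n 4p
python3 -c "
from h import *
show()"
```

```text
wrist_force: [-1.0, 0.8, -0.1]
wrist_force: [-1.1, -0.1, -0.2]
t 4.75 tcp feeder [ 0.0025 -0.0506  0.322 ] toolx yaw 7.43 op 0.0002 F [-1.08  0.04 -0.2 ]
```

To row units: 0.072 m is 1.44, 0.06 m is 1.2.

```bash
python3 -m pendant '[[[0, 0, 0.6], [0, 0, 0]], [[0, 0, 1.2], [0, 0, 0]], [[0, 0, 1.44], [0, 0, 0]], [[0, 0, 1.44], [0, 0, 0]]]' | sed -n 4p
python3 -m pendant '[[[0, -0.2, 0], [0, 0, 0]], [[0, -0.36, 0], [0, 0, 0]], [[0, -0.48, 0], [0, 0, 0]], [[0, -0.6, 0], [0, 0, 0]], [[0, -0.72, 0], [0, 0, 0]]]' | sed -n 4p
python3 -m pendant '[[[0, -0.12, 0], [0, 0, 0]], [[0, -0.24, 0], [0, 0, 0]], [[0, -0.36, 0], [0, 0, 0]], [[0, -0.48, 0], [0, 0, 0]], [[0, -0.52, 0], [0, 0, 0]]]' | sed -n 4p
python3 -m pendant '[[[0, 0, 0], [0, 0, 0]], [[0, 0, 0], [0, 0, 0]], [[0, 0, 0], [0, 0, 0]]]' | sed -n 4p
python3 -c "
from h import *
show()"
```

```text
wrist_force: [0.1, -0.3, -1.0]
wrist_force: [-0.3, -1.3, 0.8]
wrist_force: [-0.1, -1.7, 1.4]
wrist_force: [0.8, -0.4, -0.7]
t 6.1667 tcp feeder [0.0027 0.0103 0.2499] toolx yaw 7.3 op 0.0002 F [ 0.74 -0.49 -0.66]
```

Now I back off to the right, rise clear and look.

To row units: -0.075 m is -1.5, 0.07 m is 1.4.

```bash
python3 -m pendant '[[[0, 0.4, 0], [0, 0, 0]], [[0, 0.4, -0.8], [0, 0, 0]], [[0, 0.4, -1.5], [0, 0, 0]], [[-0.6, 0.9, -1.5], [0, 0, 0]], [[-1.2, 1.4, -1.5], [0, 0, 0]]]' | sed -n 4p
python3 -m pendant '[[[-0.6, 0.5, 0], [0, 0, 0]], [[-1.2, 1, 0], [0, 0, 0]], [[-1.8, 1.5, 0], [0, 0, 0]], [[-2.4, 2, 0], [0, 0, 0]], [[-2.4, 2, 0], [0, 0, 0]]]' | sed -n 4p
python3 -m pendant '[[[0, 0.6, 0], [0, 0, 0]], [[0, 1.2, 0], [0, 0, 0]], [[0, 1.8, 0], [0, 0, 0]], [[0, 1.8, 0], [0, 0, 0]], [[0, 1.8, 0], [0, 0, 0]]]' | sed -n 4p
python3 -c "
from h import *
show()
I=[]
for n,c in(('top',(125,225,155,345)),('side',(130,290,170,330))):
  i,d=bot.capture(n);P=pts(n,d);Q=(P-O)@fe();I.append(i[c[0]:c[1],c[2]:c[3]])
  for nm,x in(('knob',-.09),('stop',.007)):
    m=(abs(Q[...,0]-x)<.014)&(Q[...,2]>.176)&(Q[...,2]<.205)&(abs(Q[...,1])<.08)
    print(n,nm,m.sum(),Q[m].mean(0))
a=cv2.resize(I[0],(570,300),interpolation=2);b=cv2.resize(I[1],(300,300),interpolation=2)
a=cv2.resize(I[0],(450,237),interpolation=2);b=cv2.resize(I[1],(350,350),interpolation=2)
o=np.zeros((350,800,3),np.uint8);o[:237,:450]=a;o[:,450:]=b
cv2.imwrite('pics/e.png',o[...,::-1])"
```

```text
wrist_force: [-0.1, -0.3, -1.5]
wrist_force: [0.3, 0.1, 0.6]
wrist_force: [1.3, 0.2, -0.3]
t 7.4167 tcp feeder [-0.1772 -0.2506  0.3248] toolx yaw 7.18 op 0.0005 F [ 1.33  0.04 -0.33]
top knob 68 [-0.09043815 -0.01886259  0.18320352]
top stop 75 [0.00566608 0.03385058 0.19592312]
side knob 64 [-0.08887926 -0.0163024   0.18354371]
side stop 68 [0.0061483  0.03501433 0.19621763]
```

View pics/e.png

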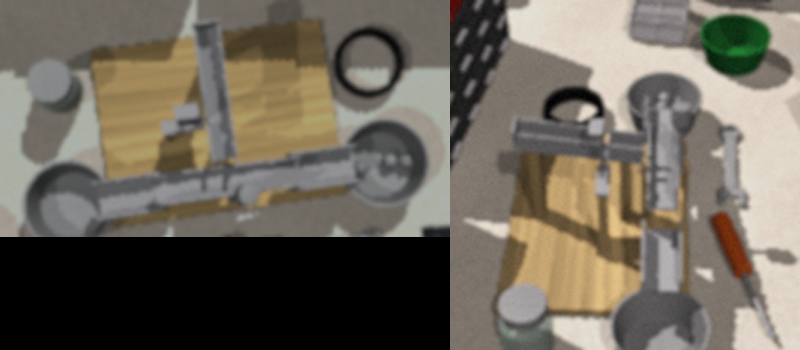

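The stop is open by 34 mm, the feed chute is empty and the knob is still leaning right. There are bright spots in the right dish at about (365–400,160), so I wait a moment and enlarge it.

```bash
python3 -m pendant '[[[0, 0, 0], [0, 0, 0]], [[0, 0, 0], [0, 0, 0]], [[0, 0, 0], [0, 0, 0]], [[0, 0, 0], [0, 0, 0]], [[0, 0, 0], [0, 0, 0]]]' | sed -n 4p
python3 -c "
from h import *
i,d=bot.capture('top');P=pts('top',d)
u,v=map(int,proj('top',(.5315,-.198,.02)))
cv2.imwrite('pics/d.png',cv2.resize(i[v-28:v+28,u-28:u+28],(560,560),interpolation=2)[...,::-1])
r=np.hypot(P[...,0]-.5315,P[...,1]+.198)<.047
print(np.round(P[...,2][v-12:v+13,u-16:u+17:2]*1000).astype(int))"
```

```text
wrist_force: [-0.1, -0.1, -0.4]
[[-1 47 42 22 10  3  6 -2  7  9 11 19 31 37 45 48  3]
 [ 4 49 31 12  6  5  3  1  8  3  6 13 19 32 39 50 -4]
 [ 1 43 16  3  3  0  2  3  2  4  3  6 14 26 38 47 51]
 [53 34  7  6  2  4  3  3  1  7  2  2  7 20 36 43 49]
 [50 25  4  1  6  9  4  5  5  5  4  4  7 17 28 42 44]
 [84 81 81  7  5  6  4  6  6  0  6  6  7 14 23 38 51]
 [72  3  4  4 -1  5  5  6  5  2  4  3  5 11 20 33 47]
 [59 58  4  5  4  4  4  5  5  5  8  5  6  2 17 31 42]
 [58 59  2  0  5  7  4  5  4  1  3  2  5  3 17 27 42]
 [61 62  6  7  6  6  5  5  1 18 14  5 16 20 14 27 38]
 [62 61  4  1  4  2  2  7 14 22 22  7 23 23 14 27 39]
 [60 59  5  3  3  3  5  4 22 25 23 20 27 24 24 26 38]
 [61 56 19  4  5  3  7  4 18 22 23 18 25 25 22 26 37]
 [60 60 21 22  2  2  4  0 21 24 22 14 19 21 18 25 34]
 [61 59 27 27 11  1  8  4 16 23 20  5 22 23  8 22 36]
 [60 58 24 28  7  0  4  2  4  6  4  3  5  4 13 24 39]
 [57 62 27 24  3  4  4  4  5  4  4  2  3  4 13 28 39]
 [60 62 19 22  6  5  4  7  7  0  3  6  8  4 14 31 42]
 [63 62 20 16  3  7  4  7  3  2  4  2  4  3 18 29 44]
 [65 60  6  5  5  3  9  6  5  3  1  4  3  2 20 35 43]
 [81 81 79 77  7  3  4  3  6  4  8  7  4  8 24 34 49]
 [85 26  4  3  5  8  3  6  4  3  4  4  5 12 26 34 48]
 [ 2 42  6  0  7  5  5  5  4  4  6  7  5 17 31 41 47]
 [-2 48 12  5  7  2  4  2  9  2  8  7 10 22 36 44  2]
 [-2 50 38  1 10  4  7  4  3  3  2  5 13 26 43 51 -3]]
```

View pics/d.png

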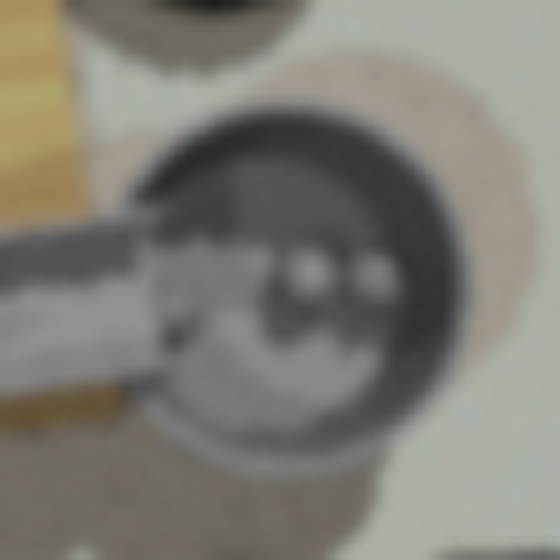

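The crop shows balls at about (308,270) and (375,275). The depth shows a third, about 25 mm high, just under the chute end on the left (about 180,310). All three lie in the right dish and the arm is clear.

```bash
python3 -c "
from h import *
print(bot.hand_in())"
```

```text
the job is handed in; nothing more can be done
None
```

The job is handed in, with no verdict shown: I rocked the gate from left to right and pushed the stop plate about 34 mm open; by my last picture and depth reading all three balls lie in the right dish and the arm touches nothing.

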